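# Lock the bayonet cap of the yellow valve-spring pot

### The arm

A 7-joint arm with a two-finger parallel gripper is mounted at the origin on the work surface. World frame = base frame: x ahead of the robot, y to its left, z up, the work surface at z = 0. Lengths are in mm, angles in rad, forces in N, time in s.
With the tool pointing down it reaches from about 400 to 875 mm from the base axis. Payload 4.4 kg.
Tool frame: the origin (TCP) lies midway between the tips of the shut fingers; the grasp point (between the pads) lies 19 mm behind it; z points along the fingers, y is the line along which they close (so a half turn about z gives the same grasp; the last joint's range is limited). The gripper opens to 85 mm and grips with 20 to 120 N. Pads are 22 mm wide; open, the fingers measure 114 mm over their backs; the gripper's body (76 mm by 85 mm) begins 54 mm behind the grasp point. The pads swing forward as they close: fully open they stand 13 mm farther back than shut.
Start: joints at [1.074, 0.628, 0.038, 1.517, -0.027, 0.996, -0.02], TCP at [271.467, -590.613, 231.313] pointing down, gripper open.
Joint ranges: [-3.06, 3.06], [-0.37, 2.12], [-1.25, 1.32], [0.18, 2.47], [-1.1, 4.24], [0.23, 1.98], [-2.94, 2.94]. Speed limits (rad/s): [2.57, 2.57, 3.14, 3.14, 3.14, 3.14, 3.14].

### API

Orientations are given as [roll, pitch, yaw] about the fixed x, y, z axes, in that order (R = Rz(yaw) Ry(pitch) Rx(roll)).
In Python, from cell import ctrl gives the robot as it stands. The module is installed in compiled form; this text tells all that it offers.
- The arm moves only by the tool step_arm, never from a script. Its argument "commands" is one flat list of numbers, 7 for each row, row after row: the shift along the tool's x, y, z in cm, then the turn, a rotation vector about the tool's x, y, z in rad, then the opening, from 0 (shut) to 1 (fully open). A call has 1 to 10 rows; each row is the pose to reach, as a shift and turn from the pose commanded when the call began, along the tool's axes at that moment; what a row does not reach only later rows make up. A row lasts 1/10 s, in which the tool goes at most 50 mm and 8.59 degrees, less where a joint would pass 70% of its speed; a pose out of reach is approached as far as the arm can. A call with a gripper value outside its range is refused whole. The fingers move at their own pace and stop on an object; the grip force is fixed at half the most. Time passes only in rows, so rows that repeat a pose let the fingers close. It gives the time, the measured TCP pose, the force, the opening and the grip force at its end, in the units of the state.
- ctrl.read_state(): the state, without advancing time (a new reading comes with each control period).
- ctrl.get_image(name): name is "side" or "top"; returns a dict with "image" (400x640x3 uint8, red, green, blue), "range_z" (400x640 float32, mm along the optical axis (not along the pixel's ray), 0 where there is no reading), "vfov" (degrees; the focal length in pixels is half the picture's height over the tangent of half this angle, whatever the lens; pixels are square), "cx", "cy" (the principal point, pixels), "world_to_cam" (4x4, takes a point from world to camera coordinates). Camera axes: x right, y down, z forward; pixel columns grow to the right and rows downward; lengths in mm; the calibration is good to about 2 mm. A picture is of the moment at which its call begins.
- ctrl.finish_job(): hands the job in; it is judged then, once.
The state is a dict: "clock": time; "qpos": joint angles; "qd": joint speeds; "tau": joint torques, N m; "eef_pos": TCP position; "tool_rot": TCP orientation; "force": force on the tool from outside, world axes, zero at the start; "torque": the same for the moment, N m; "width": finger opening in mm; "gripper_force": force on a finger pad.
Only numpy, scipy, OpenCV 4.12 (cv2) and the standard library are available. Lean on these libraries where they do the work, as an engineer would, in place of code of your own. Each camera call takes 0.05 s, during which the arm holds its last target. There are 200 camera calls.

### The job

The cap of the yellow spring pot is standing up, not locked. Press its yellow wing well down against the spring, and only then twist it about 50 degrees clockwise (seen from above), past the catch, without forcing it; let go, so that the cap springs up into its notch and stays locked. Leave the blue pot alone.

Things in the scene. Friction and masses are not known exactly. Their poses are not given: they have to be found in the camera images.
- yellow_cap (a point): Middle of the top edge of the yellow wing, 114 mm above the bench with the cap up; moves with the cap. x along the wing, z up. Wing: upright bar 44 long (x), 14 thick (y), 34 mm high, on an aluminium plug 52 mm across whose flat top lies 34 mm below this point: grip across the thickness, fingertips above the plug. Pot: steel, 72 mm across, rim at 62 mm, foot 96 mm, yellow band, bolted down.
- yellow_press (a joint): How far the yellow cap is pushed down, m: 0 is up, 0.014 the bottom stop. Spring: about 5 N up at 0, 12 N at the bottom. Two brass pins on the cap run in J-slots: it can turn past the catch only while pushed down more than 0.008 (aim for 0.011); let go beyond the catch, it rises to about 0.0035, held by the roof of the notch.
- yellow_turn (a joint): Turn of the yellow cap, rad, growing clockwise from above. 0 to 0.12: loose in the entry slot, unlocked (it starts there, below 0.1). From 0.72 to 1.13 (end stop): pins below the notch, past the catch. Twist it by about 0.9 (52 degrees). Turns with very little friction; if the cap is up, the catch blocks it at 0.12: do not force it.
- blue_pot: A second, bolted-down pot of the same build and size with a blue band and blue wing, its cap also up; not to be touched. Origin: centre of its foot's underside, on the bench. At least 170 mm from the yellow pot, centre to centre.
Mind the look-alikes: they are no part of the job. Leave any pink look-alike of the part that bears yellow_cap alone.

How it is judged (in metres and radians):
At the end, for the whole second after the job is handed in: The yellow cap is turned clockwise past the catch (turn above 0.65 rad), has risen into its notch (pushed in between 2 and 6 mm) and rests there (value of joint yellow_turn above 0.65 rad and value of joint yellow_press between 0.002 and 0.006 m and velocity of joint yellow_press between -0.01 and 0.01 m/s); the robot touches nothing.
It fails at once if the blue pot or its cap is touched by the robot (more than 1 N) (contact force between blue_pot and the fingers above 1 N or contact force between blue_pot and the arm above 1 N).
It fails at once if the cap is forced against the catch without being pressed in (turn between 0.25 and 0.6 rad while pushed in less than 7 mm) (value of joint yellow_turn between 0.25 and 0.6 rad and value of joint yellow_press below 0.007 m).
It also fails if it takes over 32 s, if anything falls off the work surface, if the arm or the gripper's body presses on something with over 40 N, if the wrist force passes 120 N, or if a joint passes its speed limit or range.

## Working session

There is one attempt and no reset: what is moved stays moved. The work goes in short steps, Python scripts to look and compute and a tool call to move; the robot and the scene stay as the last step left them, time stands still between calls to the robot, and variables do not carry over. Pictures are saved under pics/ and viewed, at most 10 in all, crops included, and the job is handed in when it is done.

Besides the shell and the picture viewer there is one more tool, called by a JSON object that holds its "method" and its "body". step_arm: Moves the arm, as the interface text tells. Its arguments: {"type":"object","properties":{"commands":{"type":"array"}},"required":["commands"]}

```bash
mkdir -p pics
cat > h.py <<'E'
import numpy as np, cv2
from cell import ctrl
def shot(n):
    d=ctrl.get_image(n); d['f']=200/np.tan(np.radians(d['vfov'])/2); return d
def pts(d,mask):
    v,u=np.nonzero(mask&(d['range_z']>0)); z=d['range_z'][v,u]
    c=np.c_[(u-d['cx'])*z/d['f'],(v-d['cy'])*z/d['f'],z,np.ones_like(z)]
    return (np.linalg.inv(d['world_to_cam'])@c.T).T[:,:3],u,v
E
python3 - <<'E'
from h import *
s=ctrl.read_state(); print({k:np.round(v,3).tolist() for k,v in s.items()})
ims=[]
for n in('top','side'):
    d=shot(n); ims.append(d['image']); cv2.imwrite(f'pics/{n}0.png',d['image'][:,:,::-1])
    hsv=cv2.cvtColor(d['image'],cv2.COLOR_RGB2HSV)
    for nm,lo,hi in(('yellow',20,35),('blue',95,125),('pink',140,175)):
        m=cv2.inRange(hsv,(lo,90,80),(hi,255,255))
        k,l,st,c=cv2.connectedComponentsWithStats(m)
        for i in range(1,k):
            if st[i,4]>40:
                p,u,v=pts(d,l==i); 
                if len(p): print(n,nm,st[i],c[i].round(1),np.median(p,0).round(1),p.min(0).round(),p.max(0).round())
E
```

```text
{'clock': 0.0, 'qpos': [1.074, 0.629, 0.038, 1.518, -0.027, 0.996, -0.02], 'qd': [0.001, 0.001, 0.0, -0.001, 0.002, -0.0, -0.0], 'tau': [0.0, -56.34, 1.227, -19.344, 0.011, 0.011, 0.0], 'eef_pos': [271.2, -590.012, 230.368], 'tool_rot': [-3.14, 0.0, 0.431], 'force': [-0.033, -0.235, -0.59], 'torque': [0.008, -0.001, 0.025], 'gripper_force': 0.0, 'width': 85.502}
top yellow [561  78  38  35 320] [580.   95.7] [ 616.  -588.1   24.3] [ 577. -618.   18.] [ 662. -557.   30.]
top yellow [254 161  13  27 205] [260.1 173.5] [539.6  94.2 113.2] [517.  80.  -1.] [595. 108. 119.]
top yellow [247 175  37  27 158] [271.4 191.5] [514.2  75.9  40.4] [502.  58.   5.] [554. 132.  64.]
top yellow [ 93 333  12  17  74] [ 99.  339.6] [294.4 401.8 135.1] [278. 390. 124.] [304. 415. 150.]
top blue [566   0  32  20 194] [579.   12.4] [ 775.1 -601.4   72.6] [ 765. -647.   64.] [ 815. -585.   88.]
top blue [362 129   8  24 170] [365.1 140.3] [ 570.  -110.3  113.7] [ 547. -140.   -2.] [ 629. -101.  118.]
top blue [347 158  33  13  96] [364.5 166.3] [ 535.7 -111.2   39.9] [ 531. -142.   26.] [555. -77.  63.]
t
[... 856 characters left out ...]
6  21  10 148] [288.1  90.6] [ 786.9 -592.7   71.1] [ 761. -626.   56.] [ 829. -573.   87.]
side blue [300 159  18  18 208] [308.  167.2] [ 566.9 -104.5  103.8] [ 544. -299.   -2.] [644. -98. 117.]
side blue [294 186  30  16 173] [306.9 195.7] [560.5 -79.1  35.8] [ 529. -119.   11.] [605. -68.  49.]
side pink [343 234  22  25 249] [352.8 247.9] [396.9 145.1  98.9] [375.  -7.   1.] [447. 154. 114.]
side pink [328 251  47  48 868] [350.  281.2] [392.5 168.8  28.4] [351.  55.  -2.] [450. 189.  63.]
side pink [234 255  24  23 272] [246.  268.5] [573.8 258.   97.5] [553. 132.  -0.] [659. 263. 116.]
side pink [225 278  49  44 919] [248.8 303.4] [561.2 281.   28.3] [527. 180.  -1.] [630. 301.  65.]
```

View pics/top0.png

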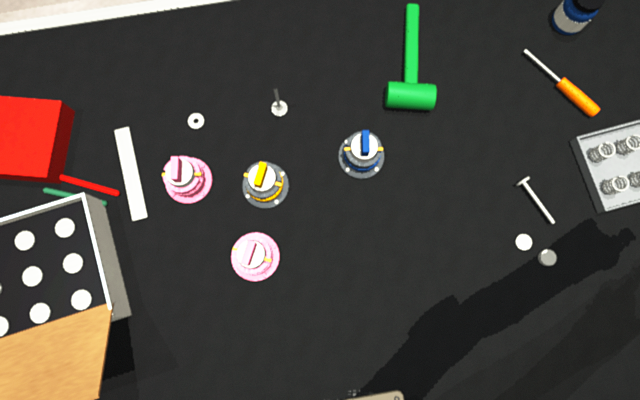

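View pics/side0.png

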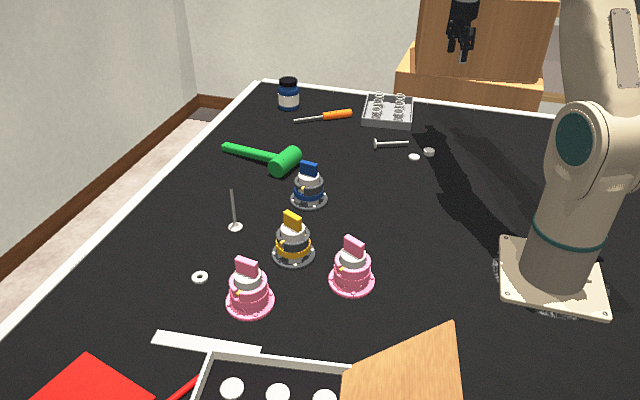

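The top view shows the yellow pot at about (265,185), with its wing at (260,174). The blue pot is at (362,153), and two pink look-alikes are at (187,180) and (255,257). Next I measure the wing's top face.

Run:
```python
from h import *
for n,b in(('top',(225,140,305,220)),('side',(265,195,325,275))):
    d=shot(n); hsv=cv2.cvtColor(d['image'],cv2.COLOR_RGB2HSV)
    m=cv2.inRange(hsv,(20,90,80),(35,255,255))>0
    k=np.zeros_like(m); k[b[1]:b[3],b[0]:b[2]]=1
    p,u,v=pts(d,m&k); 
    s=(p[:,2]>109)&(p[:,2]<120); q=p[s]
    print(n,s.sum(),q.mean(0).round(1),cv2.minAreaRect(q[:,:2].astype(np.float32)))
    w,V=np.linalg.eigh(np.cov(q[:,:2].T)); print(np.sqrt(w*12).round(1),V[:,1],np.degrees(np.arctan2(V[1,1],V[0,1])))
    # plug top / rim / foot
    p,u,v=pts(d,k.astype(bool))
    for lo,hi in((76,84),(58,65),(5,25)):
        s=(p[:,2]>lo)&(p[:,2]<hi)&(np.hypot(p[:,0]-538,p[:,1]-94)<56)
        q=p[s]; print(lo,hi,s.sum(),q.min(0).round(),q.max(0).round(),[np.round(x,1) for x in cv2.minEnclosingCircle(q[:,:2].astype(np.float32))])
    c=d['image'][b[1]:b[3],b[0]:b[2],::-1]
    cv2.imwrite(f'pics/{n}c.png',cv2.resize(c,None,fx=7,fy=7,interpolation=cv2.INTER_NEAREST))
    C=np.linalg.inv(d['world_to_cam']); print('cam',C[:3,3].round())
```

```text
top 169 [539.6  94.3 113.7] ((540.0506591796875, 95.0477066040039), (14.088921546936035, 43.91478729248047), 64.71910858154297)
[13.4 44.5] [-0.90809019  0.41877466] 155.24274941522307
76 84 316 [514.  70.  76.] [565. 121.  84.] [array([540.2,  95.2]), np.float64(26.0)]
58 65 385 [504.  60.  58.] [576. 131.  65.] [array([540.6,  94.5]), np.float64(37.5)]
5 25 483 [491.  47.   5.] [582. 142.  25.] [array([538.4,  94.8]), np.float64(49.0)]
cam [ 308.   23. 1018.]
side 92 [537.5  98.1 114.5] ((538.2302856445312, 97.07013702392578), (13.759138107299805, 45.75143814086914), 62.43055725097656)
[13.8 44.6] [-0.89832663  0.43932819] 153.93897500825594
76 84 190 [513.  75.  76.] [563. 123.  84.] [array([536.5,  98.2]), np.float64(26.4)]
58 65 257 [502.  63.  58.] [574. 133.  65.] [array([536.6,  97.5]), np.float64(37.8)]
5 25 496 [490.  58.   5.] [586. 147.  25.] [array([536.8,  98.2]), np.float64(49.5)]
cam [265. 856. 736.]
```

View pics/topc.png

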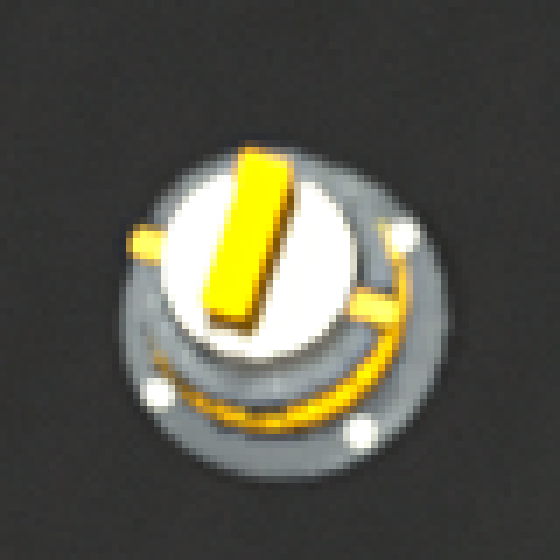

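{"method": "step_arm", "body": {"commands": [1, -1, 0, 0, 0, -0.05, 1, 4, -4, 0, 0, 0, -0.17, 1, 7, -7, 0, 0, 0, -0.3, 1, 10, -10, 0, 0, 0, -0.43, 1, 13, -13, 0, 0, 0, -0.56, 1, 16, -16, 0, 0, 0, -0.69, 1, 19, -19, 0, 0, 0, -0.82, 1, 22, -22, 0, 0, 0, -0.95, 1, 25, -24, 0, 0, 0, -1.05, 1, 27, -26, 0, 0, 0, -1.13, 1]}}

```text
clock: 1.2
eef_pos: [409.4, -238.4, 231.7]
tool_rot: [3.14, -0.0, 1.57]
force: [0.4, 0.9, 0.7]
width: 85.4
gripper_force: 0.0
```

```bash
cat >> h.py <<'E'
from scipy.spatial.transform import Rotation as Ro
def to(x,y,z,yaw):
    s=ctrl.read_state(); R=Ro.from_euler('xyz',s['tool_rot']); T=Ro.from_euler('xyz',[np.pi,0,yaw])
    print(s['clock'],np.round(s['eef_pos'],1),np.round(s['tool_rot'],3),np.round(s['force'],1),np.round(s['width'],1))
    print('cm',(R.inv().apply(np.array([x,y,z])-s['eef_pos'])/10).round(2),'rv',(R.inv()*T).as_rotvec().round(3), 'q',np.round(s['qpos'],2))
E
python3 -c "
from h import *
to(539,96,200,2.70)"
```

```text
1.2 [ 409.4 -238.4  231.7] [ 3.14 -0.    1.57] [0.4 0.9 0.7] 85.4
cm [33.45 12.92  3.2 ] rv [ 1.00e-03  1.00e-03 -1.13e+00] q [ 0.7   0.39 -0.31  1.99  0.16  0.79  0.29]
```

{"method": "step_arm", "body": {"commands": [2, 1, 0.2, 0, 0, -0.06, 1, 6, 2.5, 0.5, 0, 0, -0.2, 1, 10, 4, 0.8, 0, 0, -0.34, 1, 14, 5.5, 1.2, 0, 0, -0.48, 1, 18, 7, 1.6, 0, 0, -0.62, 1, 22, 8.5, 2, 0, 0, -0.76, 1, 26, 10, 2.4, 0, 0, -0.9, 1, 30, 11.5, 2.8, 0, 0, -1.04, 1, 32.5, 12.5, 3.2, 0, 0, -1.11, 1, 33.4, 12.9, 3.2, 0, 0, -1.13, 1]}}

```text
clock: 2.2
eef_pos: [540.1, 95.5, 199.2]
tool_rot: [3.139, -0.001, 2.699]
force: [-0.6, 0.0, -0.1]
width: 85.5
gripper_force: 0.0
```

{"method": "step_arm", "body": {"commands": [0, 0, 0, 0, 0, 0, 1, 0, 0, 0, 0, 0, 0, 1, 0, 0, 0, 0, 0, 0, 1]}}

```text
clock: 2.5
eef_pos: [540.1, 89.0, 199.4]
tool_rot: [-3.14, 0.0, 2.688]
force: [-0.5, -0.7, 0.3]
width: 85.3
gripper_force: 0.0
```

```bash
python3 -c "
from h import *
to(539,96,130,2.70)
d=shot('side'); cv2.imwrite('pics/s1.png',cv2.resize(d['image'][120:300,180:420,::-1],None,fx=3,fy=3))"
```

```text
2.5 [540.1  89.  199.4] [-3.14   0.     2.688] [-0.5 -0.7  0.3] 85.3
cm [0.41 0.59 6.94] rv [-0.002  0.    -0.012] q [ 0.17  0.58 -0.59  1.83  0.42  0.86  0.49]
```

View pics/s1.png

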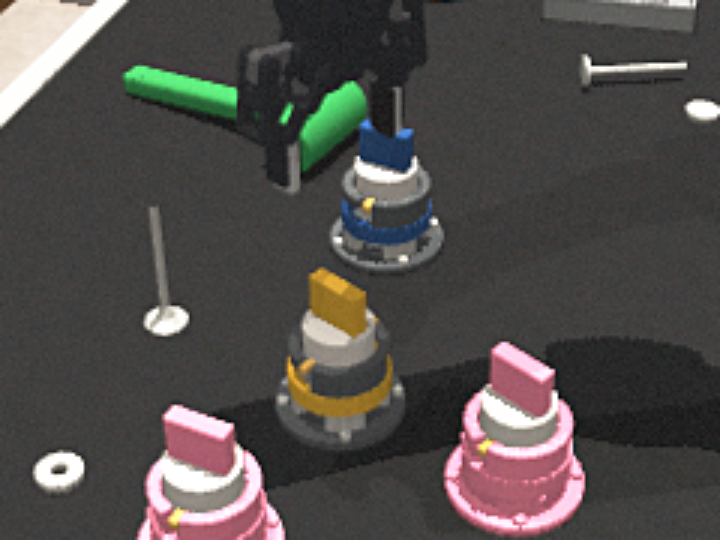

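The picture shows the open fingers at about (285,170) and (385,110), above the yellow wing at (338,300). They close across its thickness. I correct the position and go down.

{"method": "step_arm", "body": {"commands": [0.4, 0.6, 1, 0, 0, -0.01, 1, 0.4, 0.6, 3, 0, 0, -0.01, 1, 0.4, 0.6, 5, 0, 0, -0.01, 1, 0.4, 0.6, 7, 0, 0, -0.01, 1, 0.4, 0.6, 8.5, 0, 0, -0.01, 1, 0.4, 0.6, 9.4, 0, 0, -0.01, 1, 0.4, 0.6, 9.9, 0, 0, -0.01, 1, 0.4, 0.6, 9.9, 0, 0, -0.01, 1, 0.4, 0.6, 9.9, 0, 0, -0.01, 1, 0.4, 0.6, 9.9, 0, 0, -0.01, 1]}}

```text
clock: 3.55
eef_pos: [540.1, 98.4, 101.0]
tool_rot: [3.141, 0.001, 2.701]
force: [0.6, -0.0, -0.1]
width: 85.3
gripper_force: 0.0
```

```bash
python3 -c "
from h import *
to(539,96,86,2.70)"
```

```text
3.55 [540.1  98.4 101. ] [3.141e+00 1.000e-03 2.701e+00] [ 0.6 -0.  -0.1] 85.3
cm [ 0.   -0.26  1.5 ] rv [0.001 0.001 0.001] q [ 0.09  0.71 -0.5   1.91  0.54  0.65  0.38]
```

{"method": "step_arm", "body": {"commands": [0, -0.2, 0.5, 0, 0, 0, 1, 0, -0.2, 1, 0, 0, 0, 1, 0, -0.2, 1.5, 0, 0, 0, 1, 0, -0.2, 1.5, 0, 0, 0, 1, 0, -0.2, 1.5, 0, 0, 0, 1, 0, -0.2, 1.5, 0, 0, 0, 1]}}

```text
clock: 4.15
eef_pos: [538.8, 96.5, 85.4]
tool_rot: [3.141, 0.0, 2.701]
force: [0.4, 0.8, -0.6]
width: 85.5
gripper_force: 0.0
```

```bash
python3 -c "
from h import *
to(539,96,86,2.70)
d=shot('top'); cv2.imwrite('pics/t2.png',cv2.resize(d['image'][120:240,190:350,::-1],None,fx=5,fy=5))"
```

```text
4.15 [538.8  96.5  85.4] [3.141 0.    2.701] [ 0.4  0.8 -0.6] 85.5
cm [-0.04 -0.04 -0.06] rv [0.    0.    0.001] q [ 0.08  0.74 -0.48  1.92  0.56  0.62  0.37]
```

View pics/t2.png

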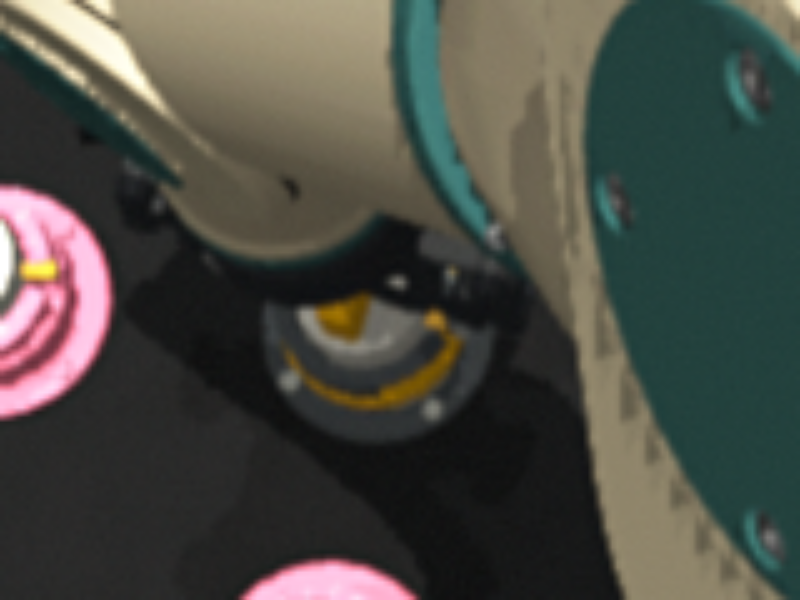

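The arm covers most of the yellow pot, but the tip of its wing shows at (340,315), between the fingers. Now I close.

{"method": "step_arm", "body": {"commands": [0, 0, 0, 0, 0, 0, 0.5, 0, 0, 0, 0, 0, 0, 0.3, 0, 0, 0, 0, 0, 0, 0.2, 0, 0, 0, 0, 0, 0, 0.1, 0, 0, 0, 0, 0, 0, 0, 0, 0, 0, 0, 0, 0, 0, 0, 0, 0, 0, 0, 0, 0, 0, 0, 0, 0, 0, 0, 0, 0, 0, 0, 0, 0, 0, 0]}}

```text
clock: 5.1
eef_pos: [538.6, 96.0, 85.5]
tool_rot: [-3.141, 0.0, 2.701]
force: [-1.3, -2.6, 4.8]
width: 13.0
gripper_force: 61.4
```

```bash
python3 -c "
from h import *
to(539,96,74,2.70); print(ctrl.read_state()['gripper_force'],ctrl.read_state()['torque'])"
```

```text
5.1 [538.6  96.   85.5] [-3.141  0.     2.701] [-1.3 -2.6  4.8] 13.0
cm [-0.04  0.02  1.15] rv [-0.001  0.     0.001] q [ 0.08  0.73 -0.48  1.92  0.56  0.62  0.37]
61.394877433776855 [-0.36447179  0.32730552 -0.00482002]
```

{"method": "step_arm", "body": {"commands": [0, 0, 0.2, 0, 0, 0, 0, 0, 0, 0.4, 0, 0, 0, 0, 0, 0, 0.6, 0, 0, 0, 0, 0, 0, 0.8, 0, 0, 0, 0, 0, 0, 1.0, 0, 0, 0, 0, 0, 0, 1.1, 0, 0, 0, 0, 0, 0, 1.1, 0, 0, 0, 0, 0, 0, 1.1, 0, 0, 0, 0, 0, 0, 1.1, 0, 0, 0, 0]}}

```text
clock: 6.0
eef_pos: [538.6, 96.1, 74.9]
tool_rot: [-3.141, 0.0, 2.701]
force: [-3.1, -3.3, 10.9]
width: 12.8
gripper_force: 62.0
```

```bash
python3 -c "
from h import *
to(539,96,74,2.70)
d=shot('side'); hsv=cv2.cvtColor(d['image'],cv2.COLOR_RGB2HSV)
cv2.imwrite('pics/s2.png',cv2.resize(d['image'][190:280,240:340,::-1],None,fx=6,fy=6))"
```

```text
6.0 [538.6  96.1  74.9] [-3.141  0.     2.701] [-3.1 -3.3 10.9] 12.8
cm [-0.04  0.01  0.09] rv [-0.001  0.     0.001] q [ 0.07  0.75 -0.47  1.93  0.58  0.6   0.36]
```

View pics/s2.png

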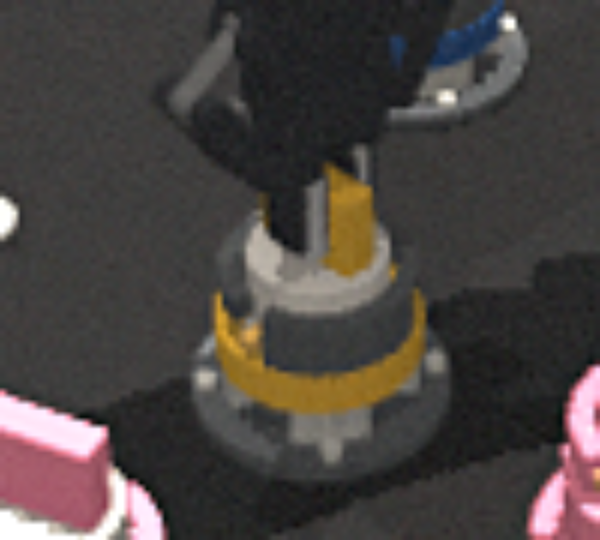

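The fingers hold the wing at (330,220). The plug has sunk into the pot and the pin sits low in its slot at (250,335). The 10.9 N reading agrees with about 11 mm of press, so I twist.

{"method": "step_arm", "body": {"commands": [0, 0, 0, 0, 0, 0.04, 0, 0, 0, 0, 0, 0, 0.1, 0, 0, 0, 0, 0, 0, 0.16, 0, 0, 0, 0, 0, 0, 0.22, 0, 0, 0, 0, 0, 0, 0.28, 0, 0, 0, 0, 0, 0, 0.34, 0, 0, 0, 0, 0, 0, 0.4, 0, 0, 0, 0, 0, 0, 0.4, 0]}}

```text
clock: 6.85
eef_pos: [539.1, 96.7, 75.1]
tool_rot: [3.141, 0.001, 2.3]
force: [-2.1, -1.7, 10.0]
width: 12.8
gripper_force: 62.2
```

```bash
python3 -c "
from h import *
to(539,96,74.5,1.80); print(ctrl.read_state()['torque'])"
```

```text
6.85 [539.1  96.7  75.1] [3.141e+00 1.000e-03 2.300e+00] [-2.1 -1.7 10. ] 12.8
cm [-0.04 -0.05  0.06] rv [0.001 0.001 0.5  ] q [ 0.    0.73 -0.36  1.93  0.46  0.56  0.07]
[-0.26990316  0.48953413  0.01790538]
```

Past halfway with hardly any moment, so I carry on.

{"method": "step_arm", "body": {"commands": [0, 0, 0.05, 0, 0, 0.05, 0, 0, 0, 0.05, 0, 0, 0.12, 0, 0, 0, 0.05, 0, 0, 0.19, 0, 0, 0, 0.05, 0, 0, 0.26, 0, 0, 0, 0.05, 0, 0, 0.33, 0, 0, 0, 0.05, 0, 0, 0.4, 0, 0, 0, 0.05, 0, 0, 0.46, 0, 0, 0, 0.05, 0, 0, 0.5, 0, 0, 0, 0.05, 0, 0, 0.5, 0]}}

```text
clock: 7.75
eef_pos: [540.0, 97.1, 74.8]
tool_rot: [3.139, -0.0, 1.8]
force: [-1.2, -0.7, 10.4]
width: 12.6
gripper_force: 62.2
```

```bash
python3 -c "
from h import *
to(539,96,82,1.80); print(ctrl.read_state()['torque'])
d=shot('side'); cv2.imwrite('pics/s3.png',cv2.resize(d['image'][190:280,240:340,::-1],None,fx=6,fy=6))"
```

```text
7.75 [540.   97.1  74.8] [ 3.139 -0.     1.8  ] [-1.2 -0.7 10.4] 12.6
cm [-0.08 -0.12 -0.72] rv [ 0.003 -0.     0.   ] q [-0.08  0.72 -0.23  1.93  0.3   0.52 -0.28]
[-0.24111292  0.31758186  0.03240092]
```

View pics/s3.png

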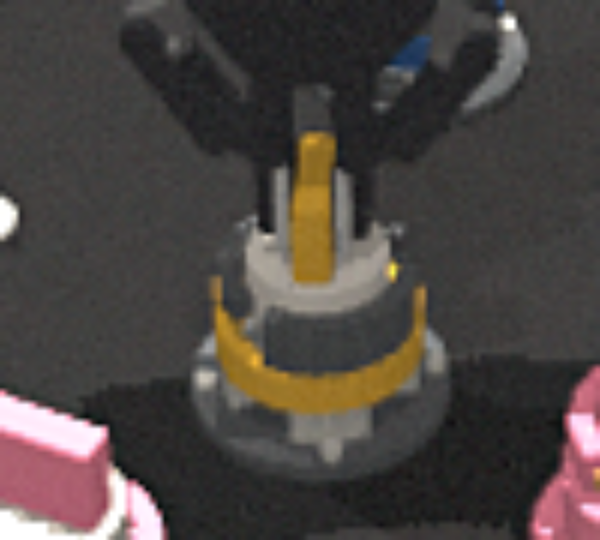

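The wing at (315,210) has turned about 52° with the fingers still on it. I let it rise in the grip, then open.

{"method": "step_arm", "body": {"commands": [0, 0, -0.2, 0, 0, 0, 0, 0, 0, -0.4, 0, 0, 0, 0, 0, 0, -0.55, 0, 0, 0, 0, 0, 0, -0.65, 0, 0, 0, 0, 0, 0, -0.65, 0, 0, 0, 0, 0, 0, -0.65, 0, 0, 0, 0.1, 0, 0, -0.65, 0, 0, 0, 0.3, 0, 0, -0.65, 0, 0, 0, 0.5, 0, 0, -0.65, 0, 0, 0, 0.6, 0, 0, -0.65, 0, 0, 0, 0.6]}}

```text
clock: 8.8
eef_pos: [538.6, 96.5, 80.0]
tool_rot: [-3.141, -0.0, 1.801]
force: [-0.8, -0.2, -0.8]
width: 51.3
gripper_force: 0.0
```

{"method": "step_arm", "body": {"commands": [0, 0, 0, 0, 0, 0, 0.6, 0, 0, 0, 0, 0, 0, 0.6, 0, 0, 0, 0, 0, 0, 0.6, 0, 0, -1, 0, 0, 0, 0.6, 0, 0, -3, 0, 0, 0, 0.6, 0, 0, -5.5, 0, 0, 0, 0.6, 0, 0, -8, 0, 0, 0, 0.6, 0, 0, -10, 0, 0, 0, 0.6, 0, 0, -11, 0, 0, 0, 0.6, 0, 0, -11, 0, 0, 0, 0.6]}}

```text
clock: 9.8
eef_pos: [539.7, 96.6, 192.0]
tool_rot: [3.138, 0.0, 1.801]
force: [0.2, 0.4, 0.6]
width: 51.4
gripper_force: 0.0
```

Run:
```python
from h import *
to(539,96,180,1.80)
d=shot('side'); cv2.imwrite('pics/s4.png',cv2.resize(d['image'][190:280,240:340,::-1],None,fx=6,fy=6))
hsv=cv2.cvtColor(d['image'],cv2.COLOR_RGB2HSV)
m=cv2.inRange(hsv,(15,90,60),(35,255,255))>0
k=np.zeros_like(m); k[195:275,265:325]=1
p,u,v=pts(d,m&k); q=p[(p[:,2]>80)&(p[:,2]<125)&(np.hypot(p[:,0]-538,p[:,1]-97)<30)]
t=q[q[:,2]>np.percentile(q[:,2],98)-5]; print(len(q),np.percentile(q[:,2],[90,95,98,100]),t.mean(0))
w,V=np.linalg.eigh(np.cov(q[:,:2].T)); print(np.degrees(np.arctan2(V[1,1],V[0,1])), np.sqrt(12*w))
```

```text
9.8 [539.7  96.6 192. ] [3.138 0.    1.801] [0.2 0.4 0.6] 51.4
cm [-0.04 -0.08  1.2 ] rv [0.003 0.    0.001] q [-0.03  0.54 -0.3   1.84  0.22  0.78 -0.21]
178 [112.36305865 113.2638321  113.8877583  114.59551169] [537.37412729  99.21358751 111.53038298]
101.01646631089059 [14.95994484 47.38224061]
```

View pics/s4.png

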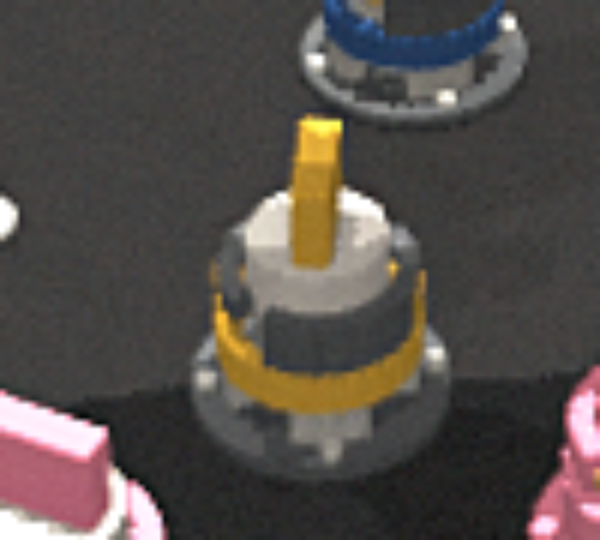

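The wing at (318,190) stands at 101°, about 53° from where it began. Its top is roughly 3 mm below its starting height, so the cap is in the notch, and the gripper is clear.

```bash
python3 -c "
from cell import ctrl
print(ctrl.finish_job())"
```

```text
the job is handed in; nothing more can be done
None
```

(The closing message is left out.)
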